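# Clear the lid weight and hold the slide case open

### The job

The slides in the low case have cured. Take the steel weight off the case's lid and put it back upright, fully home, in its own storage socket - the one of the three round wells that fits it closely - and let go of it; only then lift the lid by the bar handle at its front and hold it open at 60 degrees from shut (within a few degrees) so that a colleague can take the slides out. The lid falls shut if released, so do not let it drop, and finish while still holding it steady there in the gripper; leave the other things on the table where they are.

Things in the scene. Friction and masses are not known exactly. Their poses are not given: they have to be found in the camera images.
- weight_center (a point): The steel weight on the case's lid: an upright plain cylinder, 40 mm diameter, 60 mm high, 0.3 to 0.6 kg. This point is its centre, 30 mm above its underside; z is its axis. It starts upright on the lid, with room for fingers all round it.
- weight: The same steel weight; this origin is the centre of its underside.
- well_mid (a point): Centre of the floor of the weight's own storage well: a round well of 43 mm diameter, 16 mm deep, open upward, in a grey block 68 x 68 mm. The three blocks stand in a row, centres 70 mm apart, in any order, on one fixed black tray; their tops are 30 mm above the table and this floor is 14 mm above the table. All fixed.
- well_small (a point): Centre of the floor of the 31 mm well (16 mm deep, in an equal block): the small weight stands in it. Not for this weight.
- well_large (a point): Centre of the floor of the 57 mm well (16 mm deep, in an equal block): empty, and too wide for this weight. Leave it empty.
- case: The slide case with its lid, fixed to the table: a grey open tray 120 (x) x 160 (y) x 55 mm high, with a white hinged lid. Origin: centre of its underside; x points from the handle side to the hinge side, y along the hinge, z up. Its top with the lid shut is 63 mm above the table (66 mm at the thin raised rim of the lid).
- handle (a point): Centre of the lid's bar handle: a round steel bar of 10 mm diameter, 80 mm long, parallel to the hinge, 42 mm clear in front of the lid's front edge (bar centre to edge); it has an arm at each end, so about 65 mm of its length is free to grasp. 59 mm above the table when the lid is shut, 166 mm from the hinge axis. Being round, it turns within closed fingers as the lid swings. The axes turn with the lid: y along the bar, x towards the hinge.
- lid_hinge (a point): Middle of the lid's hinge axis, at the case's rear top edge, 55 mm above the table; the axis lies along this point's y, and the point does not turn with the lid.
- lid (a joint): Angle of the lid: 0 shut, growing as it opens (front edge up and back towards the hinge), 1.047 = 60 degrees, stop at 1.8. The lid weighs 0.35 kg, has no spring and almost no friction, and falls shut from below about 90 degrees.
- small_weight_center (a point): Bystander: the smaller steel weight, 28 mm diameter, 60 mm high, upright in its well; centre, 30 mm above its underside. Leave alone.
- pen_center (a point): Bystander: black marker pen, 12 x 135 x 13 mm (along y), lying on the table in front of the case; its centre. Leave alone.
- carton_center (a point): Bystander: folded carton 55 x 85 x 32 mm, to the right of the case; its centre. Leave alone.
- tube_rack_center (a point): Bystander: clear acrylic tube rack 64 x 202 x 52 mm on the right; its centre. Leave alone.
- spare_jar_center (a point): Bystander: clear jar with a black cap, 43 mm diameter, 72 mm high, behind the case; its centre. Leave alone.
Things that resemble listed ones, but are neither listed nor needed, are in the scene too. What is shaped like the weight but purple is not meant.

How it is judged:
By the outcome, as a careful person would: the job done as asked, in the order asked, and still so for the second after the job is handed in, while the arm keeps its last pose, push and grip.
It also fails if it takes over 59 s, if anything falls off the work surface, if the arm or the gripper's body presses on something with over 40 N, if the wrist force passes 120 N, or if a joint passes its speed limit or range.

### The arm

A 6-joint arm with a two-finger parallel gripper is mounted at the origin on a cart in front of the work surface, level with it; the furniture and walls round the work are solid. World frame = base frame: x ahead of the robot, y to its left, z up, the work surface at z = 0. Lengths are in mm, angles in rad, forces in N, time in s.
With the tool pointing down it reaches from about 375 to 975 mm from the base axis. Payload 3.8 kg.
Tool frame: the origin (TCP) lies at the very end of the fingers, on their centre line; the grasp point (between the pads) lies 19 mm behind it (manip.tcp_to_grasp is the distance from the TCP to the grasp point, in mm); y points along the fingers, z is the direction in which the jaws open and shut, and the axes are right-handed (so a half turn about y gives the same grasp; the last joint's range is limited). The gripper opens to 88 mm and grips with 3 to 60 N. Pads are 18 mm wide; open, the fingers measure 123 mm over their backs; the gripper's body (75 mm by 187 mm) begins 45 mm behind the grasp point.
Start: joints at [-1.174, 0.264, 1.604, -0, 1.274, -0.037], TCP at [283.711, -612.475, 238.706] pointing down, gripper open.
Joint ranges: [-2.63, 2.63], [-0.94, 2.18], [0.31, 2.57], [-1.31, 4.45], [0, 2.66], [-2.55, 2.55]. Speed limits (rad/s): [2.57, 2.57, 3.14, 3.14, 3.14, 3.14].

### API

Orientations are given as a unit quaternion [x, y, z, w].
In Python, from plant import manip gives the robot as it stands. The module is installed in compiled form; this text tells all that it offers.
- The arm moves only by the tool play_rows, never from a script. Its argument "motion" is a list that holds one entry, the list of rows, each a list of 7 numbers: the shift along the tool's x, y, z normalised to -1 to 1, where 1 is 0.6 m, then the turn, a rotation vector about the tool's x, y, z normalised to -1 to 1, where 1 is 2 pi rad, then the opening, from 0 (shut) to 1 (fully open). In form: [[[tx, ty, tz, rx, ry, rz, fingers], ...]]. A call has 1 to 8 rows; each row is the pose to reach, as a shift and turn from the pose measured when the call began, along the tool's axes at that moment, turning the shorter way round; what a row does not reach only later rows make up. A row lasts 1/10 s, in which the tool goes at most 50 mm and 8.59 degrees, less where a joint would pass 70% of its speed; a pose out of reach is approached as far as the arm can. A call with a number of a shift or a turn outside -1 to 1 is refused whole. A call with a gripper value outside its range is refused whole. The fingers move at their own pace and stop on an object; "newtons" is the grip in N (left out, the last holds). Time passes only in rows, so rows that repeat a pose let the fingers close. It gives the time, the measured TCP pose, the force and the opening at its end, in the units of the state.
- manip.state(): the state, without advancing time (a new reading comes with each control period).
- manip.get_image(name): name is "scene" or "side" or "wrist"; returns the picture (480x640x3 uint8, red, green, blue); there is no depth.
- manip.camera_params(name): a dict with "vfov" (degrees; the focal length in pixels is half the picture's height over the tangent of half this angle, whatever the lens; pixels are square), "cx", "cy" (the principal point, pixels), "k1" (the pictures are not rectified: a ray, as slopes to the right and down, at radius r is drawn at 1 + k1 r^2 times it, then the intrinsics apply), "camera_from_world" (4x4, takes a point from world to camera coordinates). Camera axes: x right, y up, looking along -z (the intrinsics and any distortion apply to the point x, -y, -z); pixel columns grow to the right and rows downward; lengths in mm; the calibration is good to about 2 mm. A picture is of the moment at which its call begins: read the wrist's pose just before it. camera_params takes no time and is no camera call; for the wrist camera it gives the pose at the moment of the call.
- manip.close_job(): hands the job in, once; it reports no verdict.
The state is a dict: "time_s": time; "joint_pos": joint angles; "qd": joint speeds; "joint_efforts": joint torques, N m; "ee_pos": TCP position; "eef_rot": TCP orientation; "contact_force": force on the tool from outside, world axes, zero at the start; "moment": the same for the moment, N m; "finger_gap": opening from 0.0 (shut) to 1.0 (fully open).
Only numpy, scipy, OpenCV 4.12 (cv2) and the standard library are available. Lean on these libraries where they do the work, as an engineer would, in place of code of your own. Each camera call takes 0.05 s, during which the arm holds its last target. There are 200 camera calls.

## Working session

There is one attempt and no reset: what is moved stays moved. The work goes in short steps, Python scripts to look and compute and a tool call to move; the robot and the scene stay as the last step left them, time stands still between calls to the robot, and variables do not carry over. Pictures are saved under pics/ and viewed, about 8 in all and at most 12, crops included, and the job is handed in when it is done.

Besides the shell and the picture viewer there is one more tool, called after "Emit:" by a JSON object that holds its "name" and its "arguments", one argument or row to a line. play_rows: Moves the arm, as the interface text tells. Scaled input: -1 to 1 covers 0.6 m each way for a shift and 2 pi rad each way for a turn. Its arguments: {"type":"object","properties":{"motion":{"type":"array","items":{"type":"array","items":{"type":"array","items":{"type":"number","minimum":-1,"maximum":1}}}},"newtons":{"type":"number"}},"required":["motion"]}

```bash
mkdir -p pics; cat > h.py <<'E'
import numpy as np, cv2
from scipy.spatial.transform import Rotation as R
from plant import manip
def snap(name,fn=None):
    P=manip.camera_params(name); im=manip.get_image(name)[:,:,::-1].copy()
    if fn: cv2.imwrite('pics/'+fn+'.png',im)
    return im,P
def ray(P,u,v):
    f=240/np.tan(np.radians(P['vfov'])/2)
    d=np.array([(u-P['cx'])/f,(v-P['cy'])/f]); s=d.copy()
    for _ in range(20): s=d/(1+P['k1']*(s@s))
    M=np.array(P['camera_from_world']); Rm=M[:3,:3]
    return -Rm.T@M[:3,3], Rm.T@np.array([s[0],-s[1],-1.])
def onz(P,u,v,z):
    o,d=ray(P,u,v); return o+d*(z-o[2])/d[2]
def proj(P,p):
    f=240/np.tan(np.radians(P['vfov'])/2)
    M=np.array(P['camera_from_world']); c=M[:3,:3]@np.array(p,float)+M[:3,3]
    s=np.array([c[0],-c[1]])/-c[2]; s=s*(1+P['k1']*(s@s)); return s*f+[P['cx'],P['cy']]
def two(P1,a,P2,b):
    o1,d1=ray(P1,*a);o2,d2=ray(P2,*b)
    t=np.linalg.lstsq(np.c_[d1,-d2],o2-o1,rcond=None)[0]
    p,q=o1+t[0]*d1,o2+t[1]*d2; return (p+q)/2,np.linalg.norm(p-q)
def rel(p,q=None):
    """world target TCP pos (and quat) -> normalised row"""
    s=manip.state(); r=R.from_quat(s['eef_rot'])
    t=r.inv().apply(np.array(p)-s['ee_pos'])/600
    w=np.zeros(3) if q is None else (r.inv()*R.from_quat(q)).as_rotvec()/(2*np.pi)
    return np.round(np.r_[t,w],4)
E
python3 - <<'E'
from h import *
for n in('scene','side'):
    im,P=snap(n,n+'0'); print(n,P)
s=manip.state();print(s, manip.tcp_to_grasp); print(R.from_quat(s['eef_rot']).as_matrix().round(3))
E
```

```text
scene {'vfov': 42.591919880971645, 'cx': 320.41474450646894, 'cy': 249.55761198315795, 'k1': -0.17458706351804207, 'camera_from_world': array([[ 5.34010118e-01, -8.45408425e-01,  1.08530331e-02,
        -2.95247001e+02],
       [ 6.60130770e-01,  4.24929443e-01,  6.19404824e-01,
        -3.93772917e+02],
       [-5.28261830e-01, -3.23604022e-01,  7.84996736e-01,
        -1.43611511e+03],
       [ 0.00000000e+00,  0.00000000e+00,  0.00000000e+00,
         1.00000000e+00]])}
side {'vfov': 45.951917982359944, 'cx': 318.5807714027725, 'cy': 244.1108058400936, 'k1': -0.1481988974045408, 'camera_from_world': array([[-9.58454555e-01, -2.85046917e-01,  1.06358311e-02,
         5.29043431e+02],
       [ 1.48036168e-01, -4.65199295e-01,  8.72739886e-01,
        -1.45854540e+02],
       [-2.43824033e-01,  8.38056007e-01,  4.88069637e-01,
        -1.02610664e+03],
       [ 0.00000000e+00,  0.00000000e+00,  0.00000000e+00,
         1.00000000e+00]])}
{'time_s': 0.1, 'joint_pos': array([-1.17386699e+00,  2.64678549e-01,  1.60522045e+00, -9.08087072e-06,
        1.27375195e+00, -3.68852805e-02]), 'qd': array([-0.00109418, -0.00175458, -0.0041515 ,  0.00119699,  0.00058172,
       -0.00145377]), 'joint_efforts': array([ 1.48126428e-04, -5.03621864e+01, -3.58069968e+01,  7.30890571e-02,
        2.32724118e-02, -5.90560808e-05]), 'ee_pos': array([ 283.47823974, -611.86923063,  237.52122127]), 'eef_rot': array([-0.15231091,  0.69125248, -0.68982166,  0.15204428]), 'contact_force': array([ 0.91683445,  0.26854433, -0.08312284]), 'moment': array([-0.01584207,  0.0217624 ,  0.03354949]), 'finger_gap': 1.000662580336019} 18.700000000000003
[[-0.907 -0.001  0.42 ]
 [-0.42   0.002 -0.907]
 [-0.    -1.    -0.002]]
```

```bash
ls pics
```

```text
scene0.png
side0.png
```

View pics/scene0.png

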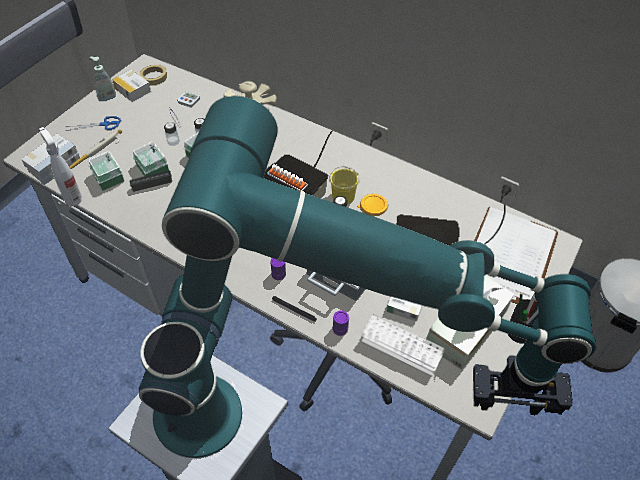

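View pics/side0.png

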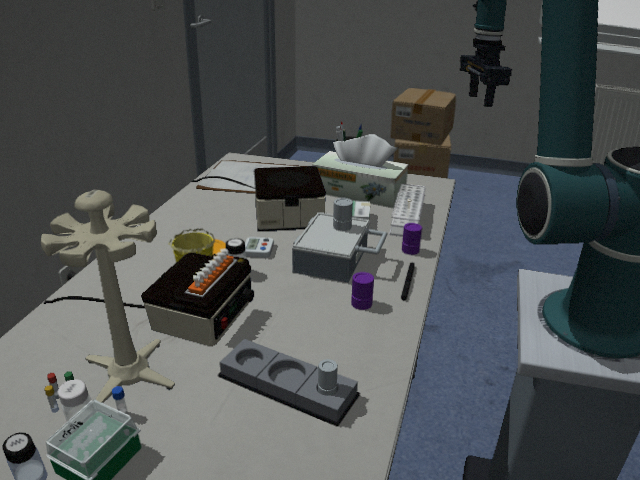

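The side view shows the steel weight on the lid at (343,213), with the lid handle at about (376,243). The wells are at (250,355), (288,370) and (327,383), and the small weight is in the last. Candidates for the weight are the steel one at (343,213), purple ones at (412,238) and (362,290), and the small steel one in its well at (327,376). I choose (343,213). In the scene view the arm hides most of the work.

```bash
python3 - <<'E'
from h import *
P=manip.camera_params('side'); im=cv2.imread('pics/side0.png')
for n,u,v,z in [('weight top',343,202,123),('purple',412,238,30),('well a',250,355,30),('well b',288,370,30),('small top',327,365,74),('lid corner rear-left?',294,252,63),('lid front-near',355,257,63),('lid rear far',330,214,63),('handle near',377,255,59),('handle far',385,234,59)]:
    print(n,onz(P,u,v,z).round(0))
c=np.hstack([cv2.resize(im[190:290,280:430],(600,400),interpolation=cv2.INTER_CUBIC)])
d=cv2.resize(im[330:430,210:370],(640,400),interpolation=cv2.INTER_CUBIC)
c=cv2.copyMakeBorder(c,0,0,0,40,0)
o=np.vstack([c,d]);cv2.imwrite('pics/crop1.png',cv2.resize(o,(480,600)))
E
```

```text
weight top [ 531. -103.  123.]
purple [ 386. -163.   30.]
well a [575. 306.  30.]
well b [506. 321.  30.]
small top [439. 340.  74.]
lid corner rear-left? [595.  28.  63.]
lid front-near [476.  10.  63.]
lid rear far [ 573. -158.   63.]
handle near [437. -17.  59.]
handle far [ 438. -109.   59.]
```

View pics/crop1.png

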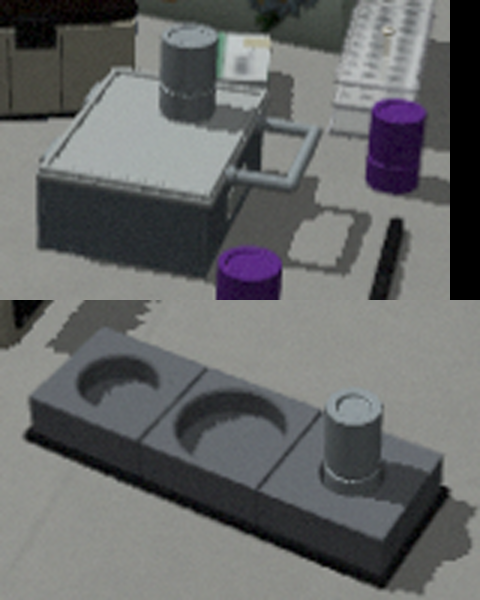

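The crop confirms the steel weight on the lid. It also shows well a is the 43 mm one (mid), b is the 57 mm one (large), and c holds the small weight. Next I move over the case.

```bash
cat >> h.py <<'E'
def down(yaw): # jaws along azimuth yaw (deg)
    c,s=np.cos(np.radians(yaw)),np.sin(np.radians(yaw))
    return R.from_matrix(np.array([[s,0,c],[-c,0,s],[0,-1,0]])).as_quat()
E
python3 - <<'E'
from h import *
P=manip.camera_params('side')
for u,v,z in[(210,345,0),(252,300,0),(147,318,0),(362,305,0),(343,222,63),(212,335,0)]: print(u,v,onz(P,u,v,z).round())
print(rel((500,-90,300),down(8.6)))
E
```

```text
210 345 [666. 271.   0.]
252 300 [649. 123.   0.]
147 318 [811. 237.   0.]
362 305 [444.  76.   0.]
343 222 [ 535. -129.   63.]
212 335 [675. 245.   0.]
[-6.931e-01 -1.028e-01 -6.377e-01  3.000e-04 -2.048e-01 -2.000e-04]
```

Emit:
{"name": "play_rows", "arguments": {
  "motion": [
    [[-0.12,-0.1,-0.1,0,-0.024,0,1],[-0.2,-0.1,-0.18,0,-0.048,0,1],[-0.26,-0.1,-0.24,0,-0.07,0,1],[-0.32,-0.1,-0.3,0,-0.095,0,1],[-0.38,-0.1,-0.36,0,-0.118,0,1],[-0.44,-0.1,-0.41,0,-0.14,0,1],[-0.5,-0.1,-0.47,0,-0.163,0,1],[-0.56,-0.1,-0.53,0,-0.186,0,1]]
  ]
}}

```text
time_s: 0.9
ee_pos: [428.6, -248.8, 297.0]
eef_rot: [-0.509, 0.491, -0.49, 0.51]
contact_force: [0.4, 0.2, 0.3]
finger_gap: 1.005
```

Emit:
{"name": "play_rows", "arguments": {
  "motion": [
    [[0,0,0,0,0,0,1]]
  ]
}}

```text
time_s: 1.0
ee_pos: [429.9, -243.9, 296.9]
eef_rot: [-0.51, 0.489, -0.487, 0.512]
contact_force: [0.1, -0.5, -0.4]
finger_gap: 0.998
```

```bash
python3 - <<'E'
from h import *
print(manip.state()['ee_pos'],rel((500,-90,300),down(8.6)))
E
```

```text
[ 429.93548143 -243.90039737  296.94242046] [-2.509e-01 -4.000e-03  1.284e-01 -1.000e-04 -1.660e-02 -7.000e-04]
```

Emit:
{"name": "play_rows", "arguments": {
  "motion": [
    [[-0.08,0,0.04,0,-0.01,0,1],[-0.16,0,0.08,0,-0.0166,0,1],[-0.25,0,0.128,0,-0.0166,0,1],[-0.25,0,0.128,0,-0.0166,0,1],[-0.25,0,0.128,0,-0.0166,0,1]]
  ]
}}

```text
time_s: 1.5
ee_pos: [500.5, -88.7, 297.1]
eef_rot: [-0.536, 0.462, -0.459, 0.538]
contact_force: [-0.0, 0.5, -0.4]
finger_gap: 1.003
```

```bash
python3 - <<'E'
from h import *
print(manip.state()['ee_pos'])
im,P=snap('wrist','w1'); M=P['camera_from_world']; print(-M[:3,:3].T@M[:3,3], M[2,:3])
E
```

```text
[500.51401209 -88.72569601 297.0866876 ]
[487.38471479 -12.11241183 443.09201141] [-0.0456357   0.29808905  0.95344654]
```

View pics/w1.png

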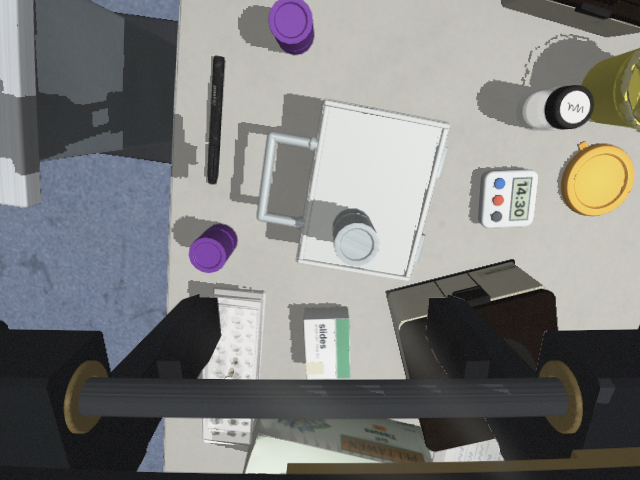

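The wrist view shows the weight top at about (357,242), the lid corners at (326,101), (449,124), (409,277) and (299,261), and the bar running (271,135)–(262,218). Measuring these.

```bash
cat > m.py <<'E'
from h import *
P=manip.camera_params('wrist'); im=cv2.imread('pics/w1.png')
g=cv2.GaussianBlur(cv2.cvtColor(im,6),(3,3),0)
c=cv2.HoughCircles(g[200:280,310:410],cv2.HOUGH_GRADIENT,1,10,param1=80,param2=10,minRadius=15,maxRadius=27)
print('circ',None if c is None else (c[0][:4]+[310,200,0]))
w=onz(P,357,242,123);print('weight',w)
print('diam check',[np.linalg.norm(onz(P,357-22,242,123)-onz(P,357+22,242,123))])
C=[onz(P,*p,66) for p in[(326,101),(449,124),(409,277),(299,261)]]
for a in C:print(a.round(1))
for i in range(4):
    d=C[(i+1)%4]-C[i];print(np.linalg.norm(d),np.degrees(np.arctan2(d[1],d[0])))
# handle: bright columns between rows
B=[]
for v in range(150,206,6):
    row=g[v,250:285].astype(int); k=np.where(row>row.max()-35)[0]; u=250+k.mean(); B.append(onz(P,u,v,62)); print(v,u,len(k),B[-1].round(1))
B=np.array(B);vx=cv2.fitLine(B[:,:2].astype(np.float32),cv2.DIST_HUBER,0,.01,.01).ravel();print(vx,np.degrees(np.arctan2(vx[1],vx[0])))
print('ends',onz(P,271,135,59),onz(P,262,219,59))
E
python3 m.py
```

```text
circ [[356.5        244.5         21.79999924]
 [353.5        229.5         21.79999924]
 [361.5        235.5         24.10000038]
 [390.5        260.5         17.10000038]]
weight [ 531.00093268 -107.73552283  123.        ]
diam check [np.float64(38.19057878874149)]
[486.6   5.1  66. ]
[603.8   3.   66. ]
[ 600.  -154.2   66. ]
[ 483. -154.   66.]
117.29227481818414 -1.019076437905271
157.25191713722117 -91.39531134342528
116.9702194912433 179.91284423888823
159.1524912104129 88.73069520500485
150 260.1666666666667 18 [430.7 -48.5  62. ]
156 259.8888888888889 18 [431.1 -54.2  62. ]
162 259.47058823529414 17 [431.3 -59.9  62. ]
168 259.0625 16 [431.5 -65.8  62. ]
174 259.4117647058824 17 [432.5 -71.5  62. ]
180 258.6666666666667 15 [432.3 -77.5  62. ]
186 258.2857142857143 14 [432.6 -83.4  62. ]
192 257.9230769230769 13 [432.9 -89.5  62. ]
198 264.0 5 [439.5 -94.5  62. ]
204 263.5 6 [ 439.7 -100.7   62. ]
[ 1.1614842e-01 -9.9323189e-01  4.3245453e+02 -7.0491905e+01] -83.330124
ends [439.08897841 -33.1429872   59.        ] [ 439.43303639 -117.13155354   59.        ]
```

The lid comes out at 117 x 158 mm, yaw about −1°, with the front edge at x≈484. The bar centre is about (440,−75), the hinge is at x≈606, and the weight is at about (531,−108). These match the given sizes. I'll grip the weight once to centre it, then again at 90° for the lift.

```bash
python3 - <<'E'
from h import *
print(rel((531,-108.5,140),down(0)),rel((531,-108.5,88),down(0)))
E
```

```text
[ 3.900e-02  2.616e-01  4.680e-02  1.000e-04  2.420e-02 -6.000e-04] [ 3.930e-02  3.482e-01  4.690e-02  1.000e-04  2.420e-02 -6.000e-04]
```

Emit:
{"name": "play_rows", "arguments": {
  "motion": [
    [[0.03,0.08,0.03,0,0.012,0,1],[0.039,0.16,0.047,0,0.024,0,1],[0.039,0.24,0.047,0,0.024,0,1],[0.039,0.27,0.047,0,0.024,0,1],[0.039,0.31,0.047,0,0.024,0,1],[0.039,0.34,0.047,0,0.024,0,1],[0.039,0.348,0.047,0,0.024,0,1],[0.039,0.348,0.047,0,0.024,0,1]]
  ]
}}

```text
time_s: 2.35
ee_pos: [529.9, -109.6, 87.3]
eef_rot: [-0.5, 0.502, -0.498, 0.5]
contact_force: [-0.1, 0.7, 0.6]
finger_gap: 1.0
```

Emit:
{"name": "play_rows", "arguments": {
  "motion": [
    [[0,0,0,0,0,0,0.4],[0,0,0,0,0,0,0.4],[0,0,0,0,0,0,0.4],[0,0,0,0,0,0,0.4],[0,0,0,0,0,0,0.4],[0,0,0,0,0,0,0.4]]
  ],
  "newtons": 5
}}

```text
time_s: 2.95
ee_pos: [530.4, -109.5, 87.6]
eef_rot: [-0.499, 0.502, -0.499, 0.5]
contact_force: [2.5, 0.3, 1.0]
finger_gap: 0.48
```

Emit:
{"name": "play_rows", "arguments": {
  "motion": [
    [[0,0,0,0,0,0,0.4],[0,0,0,0,0,0,0.4],[0,0,0,0,0,0,0.4]]
  ]
}}

```text
time_s: 3.25
ee_pos: [530.8, -109.5, 87.7]
eef_rot: [-0.499, 0.501, -0.499, 0.5]
contact_force: [1.7, 0.0, 0.2]
finger_gap: 0.439
```

Emit:
{"name": "play_rows", "arguments": {
  "motion": [
    [[0,0,0,0,0,0,0.95],[0,0,0,0,0,0,0.95],[0,0,0,0,0,0,0.95],[0,0,0,0,0,0,0.95],[0,0,0,0,0,0,0.95]]
  ]
}}

```text
time_s: 3.75
ee_pos: [530.7, -109.5, 87.7]
eef_rot: [-0.499, 0.501, -0.499, 0.5]
contact_force: [0.4, 0.6, -0.8]
finger_gap: 0.868
```

Emit:
{"name": "play_rows", "arguments": {
  "motion": [
    [[0,0,0,0,-0.023,0,0.95],[0,0,0,0,-0.046,0,0.95],[0,0,0,0,-0.069,0,0.95],[0,0,0,0,-0.092,0,0.95],[0,0,0,0,-0.115,0,0.95],[0,0,0,0,-0.138,0,0.95],[0,0,0,0,-0.161,0,0.95],[0,0,0,0,-0.184,0,0.95]]
  ]
}}

```text
time_s: 4.55
ee_pos: [530.6, -109.5, 87.6]
eef_rot: [-0.691, 0.145, -0.143, 0.693]
contact_force: [0.3, -0.9, 0.5]
finger_gap: 0.942
```

```bash
python3 - <<'E'
from h import *
print(rel((530.7,-109.5,87.7),down(77)))
s=manip.state();print(s['joint_pos'],s['contact_force'])
E
```

```text
[ 0.0002 -0.0001  0.0001 -0.0005 -0.0291 -0.0005]
[-0.25138866  0.15987722  2.02927119  0.00371584  0.9551423  -1.41485096] [ 0.25154031 -0.89742213  0.48768185]
```

Finish the turn, then grip at 25 N.

Emit:
{"name": "play_rows", "arguments": {
  "motion": [
    [[0,0,0,0,-0.015,0,0.95],[0,0,0,0,-0.029,0,0.95],[0,0,0,0,-0.029,0,0.4],[0,0,0,0,-0.029,0,0.4],[0,0,0,0,-0.029,0,0.4],[0,0,0,0,-0.029,0,0.4],[0,0,0,0,-0.029,0,0.4],[0,0,0,0,-0.029,0,0.4]]
  ],
  "newtons": 5
}}

```text
time_s: 5.35
ee_pos: [530.7, -109.1, 87.7]
eef_rot: [-0.701, 0.081, -0.08, 0.704]
contact_force: [1.0, 1.8, -0.2]
finger_gap: 0.439
```

Emit:
{"name": "play_rows", "arguments": {
  "motion": [
    [[0,0,0,0,0,0,0.3],[0,0,0,0,0,0,0.3],[0,0,0,0,0,0,0.3],[0,0,0,0,0,0,0.3]]
  ],
  "newtons": 25
}}

```text
time_s: 5.75
ee_pos: [530.8, -109.1, 87.7]
eef_rot: [-0.701, 0.081, -0.08, 0.704]
contact_force: [-0.5, 0.7, 1.2]
finger_gap: 0.434
```

Emit:
{"name": "play_rows", "arguments": {
  "motion": [
    [[0,-0.03,0,0,0,0,0.3],[0,-0.09,0,0,0,0,0.3],[0,-0.16,0,0,0,0,0.3],[0,-0.2,0,0,0,0,0.3],[0,-0.2,0,0,0,0,0.3]]
  ]
}}

```text
time_s: 6.25
ee_pos: [533.3, -110.4, 211.5]
eef_rot: [-0.701, 0.079, -0.082, 0.704]
contact_force: [0.5, 0.6, -4.2]
finger_gap: 0.433
```

```bash
python3 - <<'E'
from h import *
s=manip.state();print(s['ee_pos'],s['finger_gap'],s['contact_force'])
# approach with standoff so that the wrist camera can see the wells
print(rel((575,306,240),down(77)),rel((575,230,240),down(77)))
E
```

```text
[ 533.26058994 -110.39175901  211.4681697 ] 0.43254743937791645 [ 0.45291533  0.57515836 -4.24606506]
[-8.890e-02 -4.550e-02  6.919e-01 -6.000e-04 -2.000e-04  8.000e-04] [-6.020e-02 -4.580e-02  5.685e-01 -6.000e-04 -2.000e-04  8.000e-04]
```

```bash
python3 - <<'E'
from h import *
print(rel((620,296,250),down(77)))
E
```

```text
[-1.200e-02 -6.180e-02  6.927e-01 -6.000e-04 -2.000e-04  8.000e-04]
```

Emit:
{"name": "play_rows", "arguments": {
  "motion": [
    [[0,-0.03,0.05,0,0,0,0.3],[0,-0.06,0.11,0,0,0,0.3],[0,-0.06,0.18,0,0,0,0.3],[0,-0.06,0.26,0,0,0,0.3],[0,-0.06,0.34,0,0,0,0.3],[0,-0.06,0.42,0,0,0,0.3],[0,-0.06,0.5,0,0,0,0.3],[0,-0.06,0.57,0,0,0,0.3]]
  ]
}}

```text
time_s: 7.05
ee_pos: [609.0, 224.5, 244.7]
eef_rot: [-0.702, 0.08, -0.08, 0.703]
contact_force: [-0.6, -0.8, -5.0]
finger_gap: 0.436
```

```bash
python3 - <<'E'
from h import *
print(rel((620,296,250),down(77)))
E
```

```text
[-9.000e-03 -8.800e-03  1.202e-01 -1.000e-04 -1.000e-04  1.000e-04]
```

Emit:
{"name": "play_rows", "arguments": {
  "motion": [
    [[-0.009,-0.009,0.07,0,0,0,0.3],[-0.009,-0.009,0.12,0,0,0,0.3],[-0.009,-0.009,0.12,0,0,0,0.3],[-0.009,-0.009,0.12,0,0,0,0.3]]
  ]
}}

```text
time_s: 7.45
ee_pos: [618.5, 295.8, 246.1]
eef_rot: [0.704, -0.081, 0.078, -0.702]
contact_force: [-0.2, 0.6, -4.9]
finger_gap: 0.437
```

```bash
python3 - <<'E'
from h import *
print(manip.state()['ee_pos'])
im,P=snap('wrist','w2'); np.save('Pw2.npy',P,allow_pickle=True)
for p in[(575,306,30),(506,321,30),(439,340,30)]:print(proj(P,p))
E
```

```text
[618.45960268 295.7850318  246.14329354]
[325.60411967 161.60563462]
[324.88076163  79.79425207]
[329.30929651  -9.07215216]
```

View pics/w2.png

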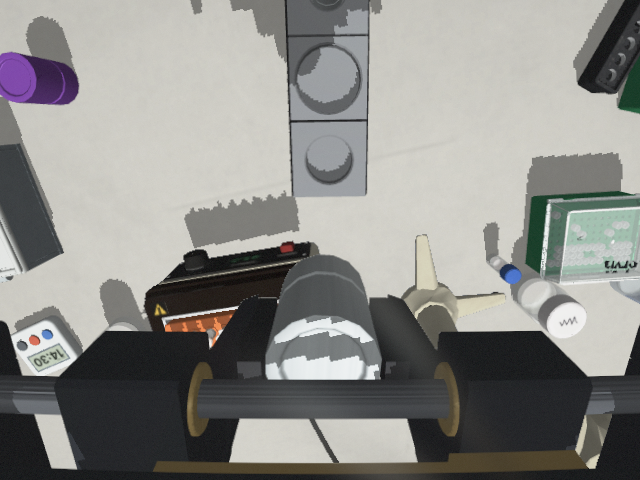

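The view shows the mid well at about (329,160), the large well at (328,78), and the weight held upright at the bottom. I refine the well centre from its rim circle and the block corners.

```bash
python3 - <<'E'
from h import *
P=np.load('Pw2.npy',allow_pickle=True).item(); im=cv2.imread('pics/w2.png')
g=cv2.GaussianBlur(cv2.cvtColor(im,6),(3,3),0)
for y0,y1,r0,r1 in[(122,194,20,28),(38,118,27,38)]:
    c=cv2.HoughCircles(g[y0:y1,288:370],cv2.HOUGH_GRADIENT,1,5,param1=60,param2=8,minRadius=r0,maxRadius=r1)[0][:3]
    for u,v,r in c:
        u+=288;v+=y0; a=onz(P,u-r,v,30);b=onz(P,u+r,v,30)
        print((u,v,r),onz(P,u,v,30).round(1),'diam',np.linalg.norm(a-b).round(1))
C=[onz(P,*p,30) for p in[(290,121),(367,120),(366,195),(292,195)]]
print(np.mean(C,0),[np.linalg.norm(C[i]-C[i-1]).round(1) for i in range(4)], np.round(C,1).tolist())
m=(g<105).astype(np.uint8)
cv2.imwrite('pics/crop2.png',cv2.resize(im[30:205,280:380],(400,600)*1,interpolation=cv2.INTER_CUBIC) if 0 else cv2.resize(im[115:205,280:380],(600,540),interpolation=cv2.INTER_CUBIC))
E
```

```text
(np.float32(328.5), np.float32(160.5), np.float32(23.2)) [574.6 308.8  30. ] diam 42.8
(np.float32(326.5), np.float32(147.5), np.float32(23.0)) [562.8 309.6  30. ] diam 42.0
(np.float32(327.5), np.float32(153.5), np.float32(20.7)) [568.2 309.3  30. ] diam 38.0
(np.float32(330.5), np.float32(78.5), np.float32(36.3)) [506.1 326.   30. ] diam 63.3
(np.float32(323.5), np.float32(79.5), np.float32(37.4)) [505.5 319.9  30. ] diam 65.3
(np.float32(325.5), np.float32(73.5), np.float32(28.6)) [501.1 322.7  30. ] diam 49.7
[573.0390479 309.4088717  30.       ] [np.float64(67.1), np.float64(69.0), np.float64(68.0), np.float64(70.0)] [[532.8, 282.8, 30.0], [547.3, 350.3, 30.0], [613.8, 336.4, 30.0], [598.3, 268.1, 30.0]]
```

View pics/crop2.png

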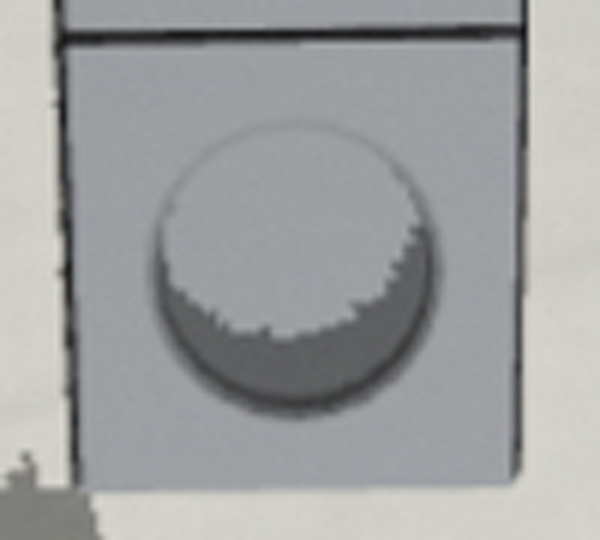

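```bash
python3 - <<'E'
from h import *
print(rel((574.3,309,75),down(77)))
E
```

```text
[-0.0764  0.2866  0.007   0.0004 -0.     -0.0005]
```

Emit:
{"name": "play_rows", "arguments": {
  "motion": [
    [[-0.05,0,0.007,0,0,0,0.3],[-0.076,0.06,0.007,0,0,0,0.3],[-0.0764,0.14,0.007,0.0004,0,-0.0005,0.3],[-0.0764,0.2,0.007,0.0004,0,-0.0005,0.3],[-0.0764,0.25,0.007,0.0004,0,-0.0005,0.3],[-0.0764,0.286,0.007,0.0004,0,-0.0005,0.3],[-0.0764,0.286,0.007,0.0004,0,-0.0005,0.3],[-0.0764,0.286,0.007,0.0004,0,-0.0005,0.3]]
  ]
}}

```text
time_s: 8.3
ee_pos: [574.0, 307.5, 74.9]
eef_rot: [0.703, -0.081, 0.08, -0.702]
contact_force: [0.6, 0.3, -4.5]
finger_gap: 0.432
```

```bash
python3 - <<'E'
from h import *
s=manip.state();print(s['ee_pos'],R.from_quat(s['eef_rot']).as_matrix()[:,1],s['contact_force'])
print(rel((574.3,309,56),down(77)),rel((574.3,309,48),down(77)))
im,P=snap('side'); c=cv2.resize(im[300:430,200:370],(680,520),interpolation=cv2.INTER_CUBIC);cv2.imwrite('pics/s2.png',c)
E
```

```text
[573.95698958 307.54656568  74.93371809] [-0.00170842 -0.00116256 -0.99999786] [ 0.60485589  0.30504014 -4.47998988]
[ 0.0001  0.0316  0.0025  0.0002 -0.0002 -0.0002] [ 0.0001  0.0449  0.0026  0.0002 -0.0002 -0.0002]
```

View pics/s2.png

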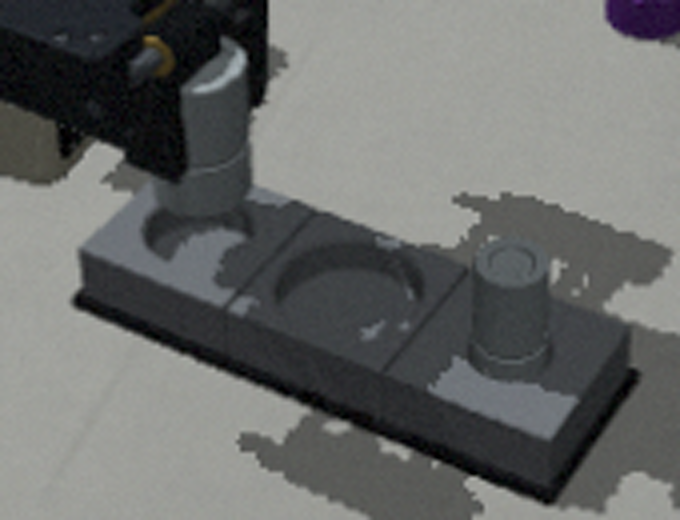

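The side crop shows the weight upright just above the mid well. Lowering it in small steps while watching the force.

Emit:
{"name": "play_rows", "arguments": {
  "motion": [
    [[0,0.012,0.0025,0,0,0,0.3],[0,0.024,0.0025,0,0,0,0.3],[0,0.031,0.0025,0,0,0,0.3],[0,0.035,0.0025,0,0,0,0.3],[0,0.039,0.0025,0,0,0,0.3],[0,0.039,0.0025,0,0,0,0.3]]
  ]
}}

```text
time_s: 8.95
ee_pos: [575.1, 309.8, 52.5]
eef_rot: [0.703, -0.08, 0.08, -0.702]
contact_force: [0.2, 0.2, -4.3]
finger_gap: 0.432
```

Emit:
{"name": "play_rows", "arguments": {
  "motion": [
    [[0,0.004,0,0,0,0,0.3],[0,0.008,0,0,0,0,0.3],[0,0.01,0,0,0,0,0.3],[0,0.01,0,0,0,0,0.3]]
  ]
}}

```text
time_s: 9.35
ee_pos: [574.9, 309.7, 46.2]
eef_rot: [0.703, -0.081, 0.08, -0.702]
contact_force: [-0.0, -1.0, -4.0]
finger_gap: 0.434
```

In without contact. I continue to the floor, expected at TCP z≈38.7.

Emit:
{"name": "play_rows", "arguments": {
  "motion": [
    [[0,0.004,0,0,0,0,0.3],[0,0.008,0,0,0,0,0.3],[0,0.011,0,0,0,0,0.3],[0,0.0125,0,0,0,0,0.3],[0,0.0125,0,0,0,0,0.3]]
  ]
}}

```text
time_s: 9.85
ee_pos: [575.0, 309.6, 38.8]
eef_rot: [0.703, -0.08, 0.08, -0.702]
contact_force: [-0.7, -0.3, -3.8]
finger_gap: 0.436
```

Emit:
{"name": "play_rows", "arguments": {
  "motion": [
    [[0,0.0015,0,0,0,0,0.3],[0,0.0025,0,0,0,0,0.3],[0,0.0025,0,0,0,0,0.3]]
  ]
}}

```text
time_s: 10.15
ee_pos: [575.1, 309.6, 38.7]
eef_rot: [0.703, -0.08, 0.08, -0.702]
contact_force: [-4.2, -3.1, 5.2]
finger_gap: 0.438
```

The force reversed at z 38.7, so the weight is on the floor. Release and back off.

Emit:
{"name": "play_rows", "arguments": {
  "motion": [
    [[0,0,0,0,0,0,0.8],[0,0,0,0,0,0,0.8],[0,0,0,0,0,0,0.8],[0,0,0,0,0,0,0.8],[0,0,0,0,0,0,0.8]]
  ]
}}

```text
time_s: 10.65
ee_pos: [575.1, 309.7, 38.7]
eef_rot: [0.703, -0.08, 0.08, -0.702]
contact_force: [0.3, 0.3, 0.3]
finger_gap: 0.799
```

Emit:
{"name": "play_rows", "arguments": {
  "motion": [
    [[0,-0.02,0,0,0,0,0.9],[0,-0.08,0,0,0,0,0.9],[0,-0.16,0,0,0,0,0.9],[0,-0.24,0,0,0,0,0.9],[0,-0.32,0,0,0,0,0.9],[0,-0.35,0,0,0,0,0.9]]
  ]
}}

```text
time_s: 11.25
ee_pos: [577.7, 311.1, 256.9]
eef_rot: [-0.701, 0.077, -0.084, 0.704]
contact_force: [0.8, 0.7, 0.2]
finger_gap: 0.903
```

```bash
python3 - <<'E'
from h import *
print(manip.state()['ee_pos'])
im,P=snap('side'); c=cv2.resize(im[300:430,200:370],(680,520),interpolation=cv2.INTER_CUBIC);cv2.imwrite('pics/s3.png',c)
print(proj(P,(575,309.6,74)),proj(P,(575,309.6,30)))
print(rel((440,-76,220),down(0)))
E
```

```text
[577.70791361 311.08078963 256.89210273]
[247.81416338 334.67687224] [249.36226514 356.48279762]
[-7.940e-02  5.780e-02 -6.816e-01 -2.200e-03  2.137e-01  5.000e-04]
```

View pics/s3.png

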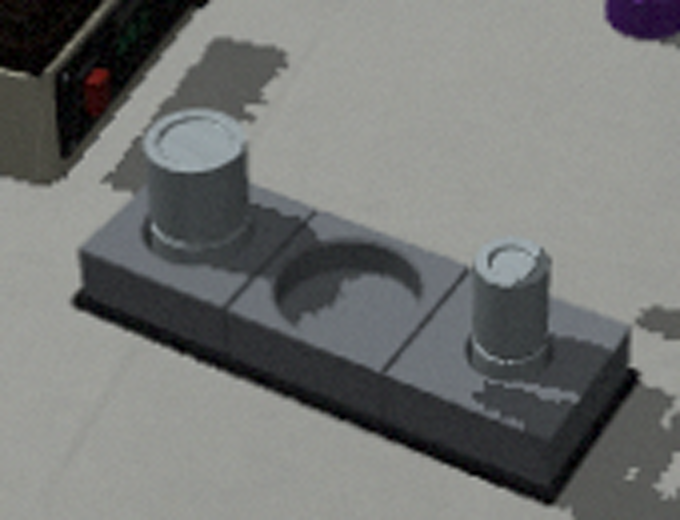

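The weight is seated upright in the mid well, and its top is level with the small weight. The large well is empty. Next, the bar.

Emit:
{"name": "play_rows", "arguments": {
  "motion": [
    [[-0.01,0,-0.07,0,0.022,0,0.4],[-0.02,0,-0.15,0,0.045,0,0.4],[-0.03,0.01,-0.23,0,0.068,0,0.4],[-0.04,0.02,-0.31,0,0.091,0,0.4],[-0.05,0.03,-0.39,0,0.114,0,0.4],[-0.06,0.04,-0.47,0,0.137,0,0.4],[-0.07,0.05,-0.55,0,0.16,0,0.4],[-0.079,0.058,-0.62,0,0.183,0,0.4]]
  ]
}}

```text
time_s: 12.1
ee_pos: [446.7, -41.7, 219.2]
eef_rot: [-0.541, 0.449, -0.453, 0.548]
contact_force: [0.7, -0.1, -0.5]
finger_gap: 0.398
```

```bash
python3 - <<'E'
from h import *
print(manip.state()['finger_gap'],manip.state()['ee_pos'],rel((440.5,-76,120),down(-0.8)))
E
```

```text
0.39832290724634695 [446.71918863 -41.72737844 219.21364617] [ 0.0547  0.1649 -0.0227 -0.0018  0.032  -0.0007]
```

Emit:
{"name": "play_rows", "arguments": {
  "motion": [
    [[0.03,0.05,-0.015,-0.001,0.02,0,0.4],[0.055,0.11,-0.023,-0.0018,0.032,-0.0007,0.4],[0.055,0.165,-0.023,-0.0018,0.032,-0.0007,0.4],[0.055,0.165,-0.023,-0.0018,0.032,-0.0007,0.4],[0.055,0.165,-0.023,-0.0018,0.032,-0.0007,0.4]]
  ]
}}

```text
time_s: 12.6
ee_pos: [439.6, -76.0, 119.6]
eef_rot: [-0.497, 0.504, -0.503, 0.496]
contact_force: [0.9, 0.8, 0.9]
finger_gap: 0.397
```

```bash
python3 - <<'E'
from h import *
print(manip.state()['ee_pos'])
im,P=snap('wrist','w3')
for y in(-36,-76,-116):print(proj(P,(440.5,y,59)))
print(rel((440.5,-76,41),down(-0.8)))
E
```

```text
[439.58306282 -75.99371955 119.62842778]
[326.01951145 194.12959685]
[326.76686348 263.6691926 ]
[327.4247116  325.76210636]
[-2.000e-04  1.332e-01 -8.000e-04 -1.000e-04  1.000e-04  0.000e+00]
```

View pics/w3.png

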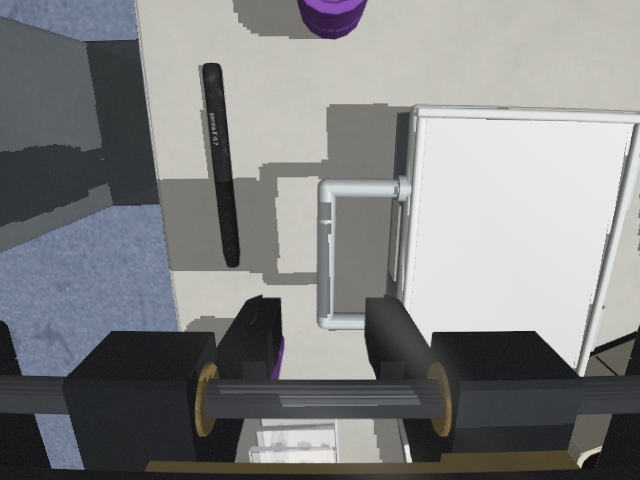

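The bar shows at u≈325, rows 187–322. My prediction was u≈326, rows 194–326, so it agrees within about 3 mm and the yaw is right. Descend and grip.

Emit:
{"name": "play_rows", "arguments": {
  "motion": [
    [[-0.003,0.05,0,0,0,0,0.4],[-0.003,0.09,0,0,0,0,0.4],[-0.003,0.12,0,0,0,0,0.4],[-0.003,0.132,0,0,0,0,0.4],[-0.003,0.132,0,0,0,0,0.4]]
  ]
}}

```text
time_s: 13.15
ee_pos: [441.7, -74.1, 42.4]
eef_rot: [0.497, -0.503, 0.504, -0.497]
contact_force: [0.5, -0.3, 0.8]
finger_gap: 0.407
```

Emit:
{"name": "play_rows", "arguments": {
  "motion": [
    [[0,0,0,0,0,0,0.05],[0,0,0,0,0,0,0.05],[0,0,0,0,0,0,0.05],[0,0,0,0,0,0,0.05],[0,0,0,0,0,0,0.05]]
  ],
  "newtons": 10
}}

```text
time_s: 13.65
ee_pos: [440.9, -74.2, 43.1]
eef_rot: [-0.497, 0.503, -0.503, 0.497]
contact_force: [-4.7, 0.3, 6.1]
finger_gap: 0.109
```

```bash
python3 - <<'E'
import numpy as np
a=np.radians(1.4)
for th in range(3,64,4):
    t=a+np.radians(th); print(th,(166*np.array([np.cos(a)-np.cos(t),-(np.sin(t)-np.sin(a))])/600).round(4))
E
```

```text
3 [ 0.0007 -0.0145]
7 [ 0.0029 -0.0337]
11 [ 0.0064 -0.0527]
15 [ 0.0112 -0.0714]
19 [ 0.0173 -0.0897]
23 [ 0.0246 -0.1075]
27 [ 0.0332 -0.1248]
31 [ 0.043  -0.1415]
35 [ 0.0539 -0.1574]
39 [ 0.0659 -0.1726]
43 [ 0.0789 -0.1868]
47 [ 0.0929 -0.2001]
51 [ 0.1078 -0.2124]
55 [ 0.1235 -0.2237]
59 [ 0.1399 -0.2338]
63 [ 0.157  -0.2427]
```

Emit:
{"name": "play_rows", "arguments": {
  "motion": [
    [[0,-0.0145,0.0007,0,0,0,0.0],[0,-0.0337,0.003,0,0,0,0.0],[0,-0.0527,0.0064,0,0,0,0.0],[0,-0.0714,0.0112,0,0,0,0.0],[0,-0.0897,0.0173,0,0,0,0.0],[0,-0.1075,0.0246,0,0,0,0.0],[0,-0.1248,0.0332,0,0,0,0.0],[0,-0.1248,0.0332,0,0,0,0.0]]
  ],
  "newtons": 20
}}

```text
time_s: 14.45
ee_pos: [460.5, -74.6, 119.6]
eef_rot: [-0.498, 0.504, -0.503, 0.496]
contact_force: [-6.7, -2.9, 1.6]
finger_gap: 0.099
```

```bash
python3 - <<'E'
from h import *
s=manip.state();print(s['ee_pos'],s['contact_force'],s['moment'],s['finger_gap'])
a=np.radians(1.4);
t=np.radians(61.4); T=np.array([440.9+166*(np.cos(a)-np.cos(t)),s['ee_pos'][1],43.1+166*(np.sin(t)-np.sin(a))])
print(T)
for th in(31,35,39,43,47,51,55,60):
    t=np.radians(th)+a
    print(th,rel([440.9+166*(np.cos(a)-np.cos(t)),-74.2-.014*(166*(np.cos(a)-np.cos(t))),43.1+166*(np.sin(t)-np.sin(a))],down(-.8)))
im,P=snap('side')
c=cv2.resize(im[170:290,270:430],(800,600),interpolation=cv2.INTER_CUBIC);cv2.imwrite('pics/s4.png',c)
E
```

```text
[460.52168077 -74.60982892 119.60469434] [-6.6610277  -2.89804004  1.62019511] [-0.32821208  0.97407475 -0.01126544] 0.099113081226369
[527.38759889 -74.60982892 184.78943235]
31 [-0.0002 -0.014   0.0102  0.0004  0.0003  0.0001]
35 [-0.0002 -0.03    0.0211  0.0004  0.0003  0.0001]
39 [-0.0001 -0.0451  0.0331  0.0004  0.0003  0.0001]
43 [-0.0001 -0.0594  0.0461  0.0004  0.0003  0.0001]
47 [-0.0001 -0.0728  0.06    0.0004  0.0003  0.0001]
51 [-0.     -0.0851  0.0748  0.0004  0.0003  0.0001]
55 [ 0.     -0.0964  0.0905  0.0004  0.0003  0.0001]
60 [ 1.000e-04 -1.089e-01  1.112e-01  4.000e-04  3.000e-04  1.000e-04]
```

View pics/s4.png

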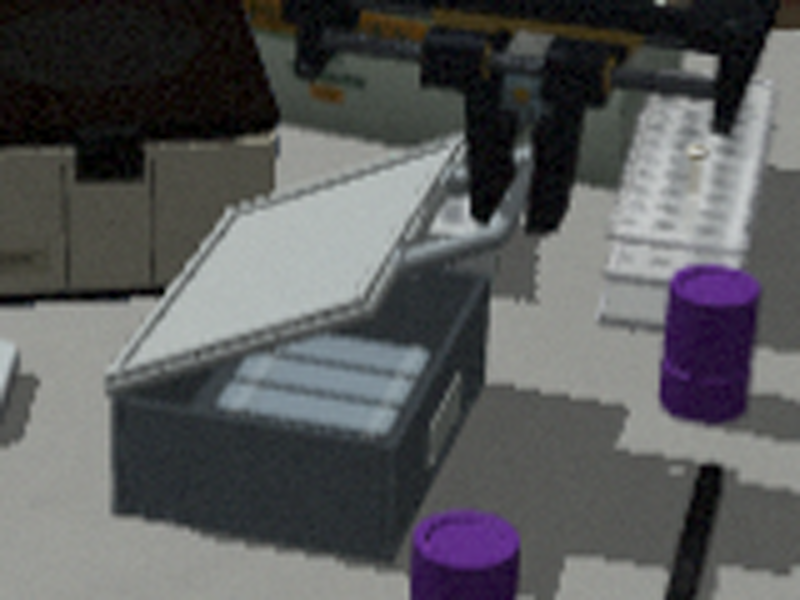

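The lid is lifting on the held bar with small forces. Continue to 60°.

Emit:
{"name": "play_rows", "arguments": {
  "motion": [
    [[0,-0.014,0.01,0,0,0,0],[0,-0.03,0.021,0,0,0,0],[0,-0.045,0.033,0,0,0,0],[0,-0.0594,0.046,0,0,0,0],[0,-0.0728,0.06,0,0,0,0],[0,-0.085,0.075,0,0,0,0],[0,-0.0964,0.0905,0,0,0,0],[0,-0.109,0.111,0,0,0,0]]
  ]
}}

```text
time_s: 15.3
ee_pos: [527.2, -76.1, 186.9]
eef_rot: [-0.498, 0.503, -0.503, 0.496]
contact_force: [-4.3, -4.5, 4.6]
finger_gap: 0.106
```

Emit:
{"name": "play_rows", "arguments": {
  "motion": [
    [[0,0,0,0,0,0,0],[0,0,0,0,0,0,0],[0,0,0,0,0,0,0]]
  ]
}}

```text
time_s: 15.6
ee_pos: [527.0, -76.2, 186.8]
eef_rot: [-0.499, 0.503, -0.503, 0.495]
contact_force: [0.3, -1.4, -1.5]
finger_gap: 0.102
```

```bash
python3 - <<'E'
from h import *
s=manip.state();print(s['ee_pos'],s['contact_force'],s['finger_gap'])
p=s['ee_pos']
print('angle from dx,dz',np.degrees(np.arccos(np.cos(np.radians(1.4))-(p[0]-440.9)/166))-1.4,np.degrees(np.arcsin(np.sin(np.radians(1.4))+(p[2]-43.1)/166))-1.4)
im,P=snap('side','s5full')
c=cv2.resize(im[120:290,250:430],(636,600),interpolation=cv2.INTER_CUBIC);cv2.imwrite('pics/s5.png',c)
E
```

```text
[527.00008799 -76.17602396 186.7782087 ] [ 0.30287889 -1.35878051 -1.51999773] 0.10220920534621332
angle from dx,dz 59.84754979743992 61.46866768835366
```

View pics/s5.png

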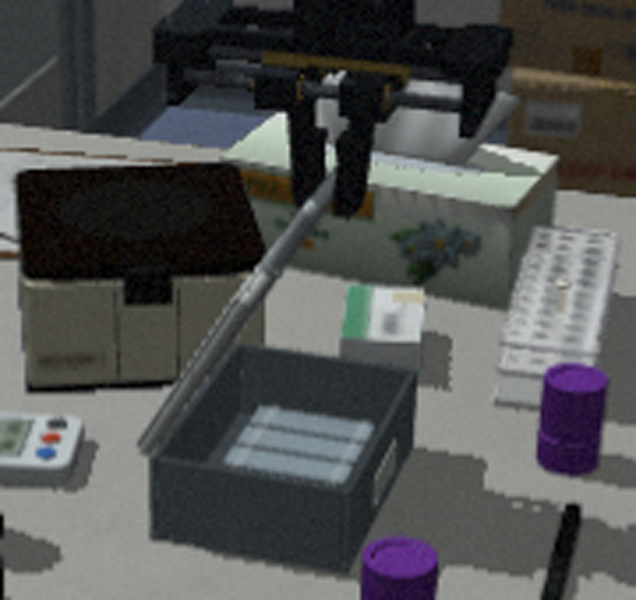

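The lid is up and the bar is between the fingers. As a cross-check, I measure the angle from the lid's near edge: crop (148,450) to (262,272).

```bash
python3 - <<'E'
from h import *
P=manip.camera_params('side')
q=[]
for u,v,y in[(148,450,4),(262,272,5.5),(333,180,-35)]:
    o,d=ray(P,250+u*180/636,120+v*170/600); p=o+d*(y-o[1])/d[1]; q.append(p); print(p.round(1))
for a,b in((0,1),(0,2)):
    d=q[b]-q[a];print(np.degrees(np.arctan2(d[2],-d[0])),np.hypot(d[0],d[2]))
s=manip.state();print(s['qd'].round(3))
E
```

```text
[607.7   4.   58.3]
[541.4   5.5 179.8]
[513.9 -35.  220.5]
61.38183004788724 138.3791207698805
59.9774454994933 187.3396851176989
[ 0.    -0.003  0.001 -0.    -0.003  0.001]
```

```bash
python3 - <<'E'
from plant import manip
print(manip.close_job()); s=manip.state(); print(s['time_s'],s['ee_pos'],s['finger_gap'])
E
```

```text
the job is handed in; nothing more can be done
None
the job is handed in; nothing more can be done
```

The weight is back in its own 43 mm well and released. The lid is held open at about 60° in the gripper, and I handed the job in at about 16 s of the 59 s allowed.

- **Weight:** It touched the well floor at the expected height: the fingertips were at 38.7 mm, which puts its underside 14 mm above the table. After release, the side camera showed it upright with its top level with the small weight, and the large well still empty. I did not look at it again after opening the lid.
- **Lid:** The bar was still held at the end, with the fingers reading about 9 mm apart on the 10 mm bar, at a 20 N grip. The tool's horizontal and vertical travel give 59.8° and 61.5°. The lid edge in the side image gives 60.0° to 61.4°, but that check was rough: the edge measured 138 mm where about 120 mm was expected.
- **Forces and other objects:** The wrist force readings between moves stayed under 10 N. I did not touch any of the other things on the table.
- **Disagreements:** My first rough side view put the case about 9° turned, but the closer wrist view put it at about −1°, and the bar agreed with the wrist view. The well position also differed by about 3 mm between the two cameras. I used the wrist value, and the weight went in without touching the sides.

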